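# Pack up the paint box: palette leaf down, lid shut

### The arm

A 6-joint arm with a two-finger parallel gripper is mounted at the origin on the work surface. World frame = base frame: x ahead of the robot, y to its left, z up, the work surface at z = 0. Lengths are in m, angles in rad, forces in N, time in s.
With the tool pointing down it reaches from about 0.275 to 1 m from the base axis. Payload 8.4 kg.
Tool frame: the origin (TCP) lies on the centre line of the jaws, within the pads' length; the fingertips stand 17 mm ahead of it and the grasp point (between the pads) lies 2 mm behind it (bot.tcp_to_tips is the z of the fingertips in the tool frame, in m); z points along the fingers, y is the line along which they close (so a half turn about z gives the same grasp; the last joint's range is limited). The gripper opens to 85 mm and grips with 20 to 120 N. Pads are 22 mm wide; open, the fingers measure 114 mm over their backs; the gripper's body (76 mm by 85 mm) begins 54 mm behind the grasp point. The pads swing forward as they close: fully open they stand 13 mm farther back than shut.
Start: joints at [-1.296, 0.353, 1.633, -0, 1.155, -0.002], TCP at [0.171, -0.601, 0.248] pointing down, gripper open.
Joint ranges: [-2.63, 2.63], [-0.92, 2.1], [0.06, 2.66], [-1.3, 4.44], [0, 2.69], [-3.02, 3.02]. Speed limits (rad/s): [2.22, 2.22, 2.79, 3.14, 3.14, 3.14].

### API

Orientations are given as a unit quaternion [x, y, z, w].
In Python, from workcell import bot, hand, kinematics, get_obs, vision, hand_in gives the robot as it stands. The module is installed in compiled form; this text tells all that it offers. Calls block until the motion is done:
- bot.reach(position, orientation): joint-space move of the TCP to a pose.
- bot.servo_line(position, ori=None, velocity=0.15): straight line of the TCP; ori=None keeps the orientation; velocity is the mean speed in m/s.
- bot.goto_joints(angles): joint-space move.
- hand.move_gripper(opening, strength=None): finger opening in m; strength is the grip in N (None keeps the last); returns when the fingers have stopped.
- bot.dwell(seconds).
- kinematics.solve_ik(position, orientation): joint angles nearest the present ones, or None.
- get_obs(): the state.
- vision.read_camera(name): name is "side" or "top"; returns a dict with "frame" (384x512x3 uint8, red, green, blue), "intrinsics" (3x3 intrinsics, pixels), "view" (4x4, takes a point from world to camera coordinates). Camera axes: x right, y down, z forward; pixel columns grow to the right and rows downward; lengths in m; the calibration is good to about 2 mm. A picture is of the moment at which its call begins. There is no depth.
A pose or a line that the arm cannot do raises bot.IKError and nothing moves.
- hand_in(): hands the job in; it is judged then, once.
The state is a dict: "time_s": time; "joint_pos": joint angles; "joint_vel": joint speeds; "joint_efforts": joint torques, N m; "position": TCP position; "orientation": TCP orientation; "wrist_force": force on the tool from outside, world axes, zero at the start; "ft_torque": the same for the moment, N m; "gripper_width": finger opening in m; "grip_force": force on a finger pad.
Only numpy, scipy, OpenCV 4.12 (cv2) and the standard library are available. Lean on these libraries where they do the work, as an engineer would, in place of code of your own. Each camera call takes 0.05 s, during which the arm holds its last target. There are 200 camera calls.

### The job

Pack up the open wooden paint box: first fold its upright palette leaf down until it lies flat over the paint tubes, and only then swing the lid over and press it fully shut. Do it by gentle pushing with the fingers: do not pinch the leaf or the lid between them, lift nothing, and do not slam the lid or force it against the leaf. Leave the box where it stands and the paint tube, jar and tape roll beside it undisturbed, and finish with the hand clear of everything.

Things in the scene. Friction and masses are not known exactly. Their poses are not given: they have to be found in the camera images.
- paintbox: Open beech paint box, loose on the table but firm (3 kg): 300 x 220 mm, 75 mm high, walls 8 mm. Origin: centre of its underside. x runs along both hinge lines (300 mm side), y from the front (strap handle, 19 mm out, under 43 mm high) to the back (lid hinges), z up. Tubes and brushes inside lie below 52 mm.
- leaf (a joint): Palette leaf's angle, rad: 0 = flat on its ledges in the box, pi/2 = upright, stop at 1.70; starts near upright. It folds towards the back of the box (+y) and down. A stiff hinge keeps it wherever it is left; 1 to 3 N near its free edge moves it. Flat, its upper face is 63 mm above the table, 12 mm below the box's rim.
- leaf_hinge (a point): Middle of the leaf's hinge line, at y = -96 mm, z = 60 mm in the box frame (mid thickness of the leaf). Its axes are the leaf's: x along the hinge, y from the hinge to the free edge, z out of the stained face (which looks to the front when upright, up when flat).
- leaf_edge (a point): Middle of the leaf's free edge, 180 mm from its hinge line, mid thickness; axes as leaf_hinge. The leaf is a 6 mm plywood panel, 274 mm along the hinge, with a cream mixing area and dried colour stains. This point lies in the mouth of a finger notch 40 mm wide, 12 mm deep.
- lid (a joint): Lid's angle, rad: 0 = shut on the box's rim, pi/2 = upright, stop at 1.98; starts about upright or leaning to the back. It swings to the front (-y) and down. A stiff hinge keeps it wherever it is left, so it must be pressed right down; 2 to 6 N at its free edge moves it. A raised leaf stands in its way. Shut, its top is 101.5 mm above the table.
- lid_hinge (a point): Middle of the lid's hinge line, at y = +112 mm, z = 75.5 mm in the box frame. Its axes are the lid's: x along the hinge, y from the free edge to the hinge, z out of the outer face (which looks to the back when upright, up when shut).
- lid_edge (a point): Middle of the lid's free edge at the corner with its outer face: 222 mm from the hinge line along the lid, 26 mm out from it; axes as lid_hinge. The lid is a shallow wooden tray 300 x 220 mm, 26 mm deep in all, rim 8 mm wide, about 0.35 kg, with a cream painting board inside.
- paint_tube: Large black and red paint tube standing on its white cap, 62 x 42 mm at its widest, 160 mm tall, 0.2 kg; origin at the centre of its foot. Beside the box; leave it alone.
- medium_jar: Closed glass jar with a red cap, 68 mm across, 85 mm tall, 0.3 kg; origin at the centre of its foot. Beside the box; leave it alone.
- tape_roll: Roll of pale yellow masking tape lying flat, 100 mm across, 38 mm high; origin at the centre of its underside. Beside the box; leave it alone.

How it is judged:
On the way, in this order (a step that is already met when the one before it is completed fails the run):
1. the palette leaf is folded flat while the lid is still open (value of joint leaf below 0.06 rad and value of joint lid above 1.2 rad), for 0.2 s.
2. the lid is pressed fully shut over the flat leaf (value of joint lid below 0.03 rad and value of joint leaf below 0.06 rad), for 0.2 s.
At the end, for the whole second after the job is handed in: The leaf lies flat (within 0.06 rad, about 10 mm at its edge) and the lid is shut over it (within 0.03 rad, about 6 mm at its edge) and at rest; the box is within 30 mm of where it stood, level on the table; tube, jar and tape roll are within 25 mm of where they were and upright (all of step 2 and velocity of joint lid below 0.05 rad/s and linear speed of paintbox below 0.02 m/s and distance of paintbox from where it was at the start of the episode below 0.03 m and angle between paintbox's own z axis and vertical below 0.03 rad and not (distance of paint_tube from where it was at the start of the episode above 0.025 m or angle between paint_tube's own z axis and vertical above 0.25 rad) and not (distance of medium_jar from where it was at the start of the episode above 0.025 m or angle between medium_jar's own z axis and vertical above 0.25 rad) and not (distance of tape_roll from where it was at the start of the episode above 0.025 m or angle between tape_roll's own z axis and vertical above 0.25 rad)); the robot touches nothing.
It fails at once if the paint box is lifted or tipped (height (world z) of paintbox above 0.012 m or angle between paintbox's own z axis and vertical above 0.12 rad).
It fails at once if the lid is forced against the leaf (over 3 N between them) (contact force between lid and leaf above 3 N).
It fails at once if the leaf or the lid is pinched (the fingers bear on it with the point between their pads inside its thickness) ((contact force between the fingers and leaf above 2 N and x of the grasp point in the frame of leaf_edge between -0.15 and 0.15 m and y of the grasp point in the frame of leaf_edge between -0.182 and 0.005 m and z of the grasp point in the frame of leaf_edge between -0.006 and 0.006 m) or (contact force between the fingers and lid above 2 N and x of the grasp point in the frame of lid_edge between -0.15 and 0.15 m and y of the grasp point in the frame of lid_edge between -0.01 and 0.222 m and z of the grasp point in the frame of lid_edge between -0.028 and 0.002 m)).
It fails at once if the lid is slammed (closing faster than 2.5 rad/s over the last 0.3 rad), or leaf or lid is pressed roughly (over 70 N) ((value of joint lid below 0.3 rad and velocity of joint lid below -2.5 rad/s) or contact force between the fingers and leaf above 70 N or contact force between the fingers and lid above 70 N).
It fails at once if the tube, jar or tape roll is lifted, pushed more than 25 mm or knocked over ((distance of paint_tube from where it was at the start of the episode above 0.025 m or angle between paint_tube's own z axis and vertical above 0.25 rad) or height (world z) of any of paint_tube, medium_jar, tape_roll above 0.015 m or (distance of medium_jar from where it was at the start of the episode above 0.025 m or angle between medium_jar's own z axis and vertical above 0.25 rad) or (distance of tape_roll from where it was at the start of the episode above 0.025 m or angle between tape_roll's own z axis and vertical above 0.25 rad)).
It also fails if it takes over 61 s, if anything falls off the work surface, if the arm or the gripper's body presses on something with over 40 N, if the wrist force passes 120 N, or if a joint passes its speed limit or range.

## Working session

There is one attempt and no reset: what is moved stays moved. The work goes in short steps, each a Python script; the robot and the scene stay as the last script left them, time stands still between calls to the robot, and variables do not carry over. Pictures are saved under pics/ and viewed, at most 10 in all, crops included, and the job is handed in when it is done.

```bash
mkdir -p pics && python3 - <<'E'
from workcell import vision,get_obs,bot
import cv2,numpy as np
for n in("side","top"):
    c=vision.read_camera(n); cv2.imwrite(f"pics/{n}0.png",c["frame"][:,:,::-1]); np.savez(f"{n}.npz",**c)
    print(n,c["intrinsics"].tolist(),np.linalg.inv(c["view"]).round(3).tolist())
o=get_obs();print(o["time_s"],o["position"],o["orientation"],bot.tcp_to_tips)
E
```

```text
side [[371.9670495148612, 0.0, 254.74041088682148], [0.0, 371.9670495148612, 193.02979600947955], [0.0, 0.0, 1.0]] [[0.865, 0.361, -0.348, 0.961], [0.501, -0.596, 0.628, -0.594], [0.019, -0.717, -0.696, 0.825], [0.0, 0.0, 0.0, 1.0]]
top [[376.9258618023608, 0.0, 252.96042795503146], [0.0, 376.9258618023608, 190.50916114988635], [0.0, 0.0, 1.0]] [[-0.015, -0.996, 0.093, 0.495], [-1.0, 0.017, 0.021, 0.059], [-0.022, -0.093, -0.995, 1.177], [0.0, 0.0, 0.0, 1.0]]
0.1 [ 0.17068006 -0.60082472  0.24764048] [ 9.90438774e-01  1.37951607e-01 -9.18648369e-05 -6.16366280e-04] 0.017
```

View pics/side0.png

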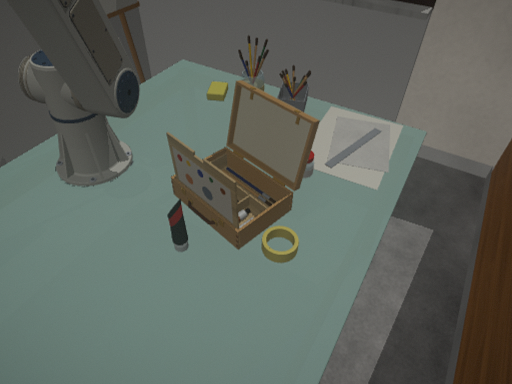

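View pics/top0.png

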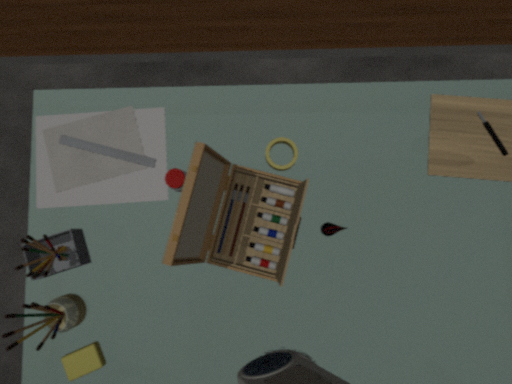

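The side view shows the box with its leaf and lid upright, and the top view shows the box at about (255,215) with its front facing right. The tube is at (332,229), the tape at (281,154) and the jar at (176,179). I'll enlarge both views to pick out corners.

```bash
python3 - <<'E'
import cv2,numpy as np
a=np.load("top.npz")["frame"][130:300,155:355,::-1];b=np.load("side.npz")["frame"][80:255,155:330,::-1]
f=lambda i:cv2.resize(np.clip(i.astype(float)*1.5,0,255).astype(np.uint8),None,fx=4 if i is a else 3.4,fy=4 if i is a else 3.4,interpolation=cv2.INTER_CUBIC)
for n,i,u,v,s in(("ct",a,155,130,4),("cs",b,155,80,3.4)):
    o=f(i).copy()
    for k in range(0,200,20):
        cv2.line(o,(int(k*s),0),(int(k*s),8),(255,255,255),1);cv2.putText(o,str(u+k),(int(k*s),20),0,.4,(255,255,255))
        cv2.line(o,(0,int(k*s)),(8,int(k*s)),(255,255,255),1);cv2.putText(o,str(v+k),(10,int(k*s)+4),0,.4,(255,255,255))
    cv2.imwrite(f"pics/{n}.png",o[:600])
E
```

```text
(no output)
```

View pics/ct.png

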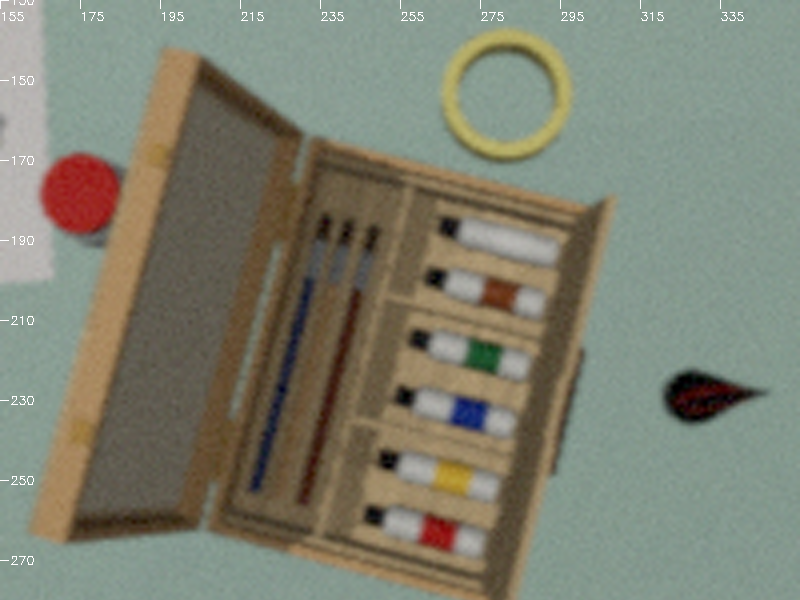

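View pics/cs.png

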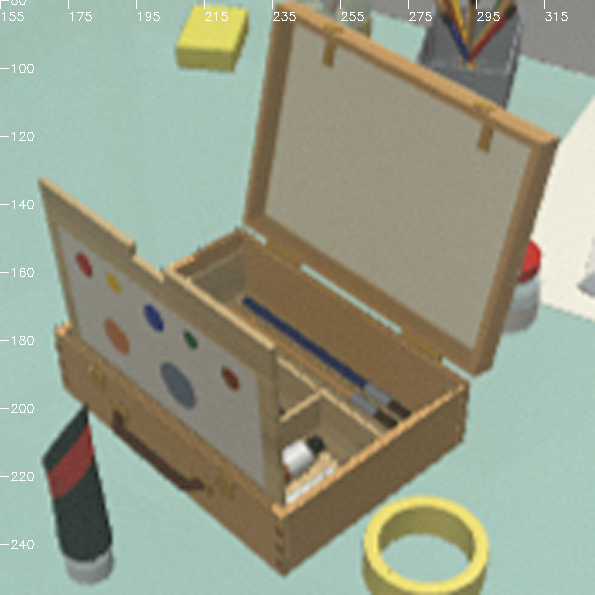

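The enlarged side view shows the rim corners at (237.4,230.6), (292.4,193.2), (172,176.5) and (227,147.6). The leaf tips are at (167.4,133.5) and (235.9,182.4), and the lid's outer corner is at (318.8,121.2). In the enlarged top view, the rim's back corners are at (233.7,165) and (208,262).

```bash
cat > geo.py <<'E'
import numpy as np
C={n:dict(np.load(n+".npz")) for n in("side","top")}
def ray(n,u,v):
    W=np.linalg.inv(C[n]["view"]);d=W[:3,:3]@np.linalg.solve(C[n]["intrinsics"],[u,v,1]);return W[:3,3],d
def onz(n,u,v,z):
    o,d=ray(n,u,v);return o+d*(z-o[2])/d[2]
def two(ps,pt):
    o1,d1=ray("side",*ps);o2,d2=ray("top",*pt)
    s=np.linalg.lstsq(np.c_[d1,-d2],o2-o1,rcond=None)[0];a=o1+d1*s[0];b=o2+d2*s[1];return (a+b)/2,np.linalg.norm(a-b)
E
python3 - <<'E'
from geo import *
np.set_printoptions(precision=4,suppress=True)
S={"FR":(237.4,230.6),"BR":(292.4,193.2),"FL":(172,176.5),"BL":(227,147.6)}
P={k:onz("side",*v,.075) for k,v in S.items()}
P["FR0"]=onz("side",238.8,249,0)
P["tBR"]=onz("top",233.7,165,.075);P["tBL"]=onz("top",208,262,.075)
for k,v in P.items():print(k,v)
print("sizes",[np.linalg.norm(P[a]-P[b]) for a,b in("FR FL".split(),"BR BL".split(),"FR BR".split(),["tBR","tBL"])])
for n,a,b in(("leafR",(235.9,182.4),(308.7,179)),("leafL",(167.4,133.5),(283.7,280)),("lidR outer",(318.8,121.2),(195,142)),("lidR top-in",(311,122),(205.5,145.5))):print(n,two(a,b))
src=np.array([[.15,-.11],[.15,.11],[-.15,.11]]+[[.15,-.11],[-.15,-.11],[-.15,.11],[.15,.11]][:0]+[[.15,.11],[-.15,.11]])
dst=np.array([P["FR"],P["BR"],P["BL"],P["tBR"],P["tBL"]])[:,:2]
a,b=src-src.mean(0),dst-dst.mean(0);U,_,V=np.linalg.svd(a.T@b);R=(U@V).T;t=dst.mean(0)-R@src.mean(0)
th=np.arctan2(R[1,0],R[0,0]);print("box",t,"yaw",th,"det",np.linalg.det(R));print((b-a@R.T)*1000)
inv=lambda p:np.r_[R.T@(p[:2]-t),p[2]]
for n,a,b in(("leafR",(235.9,182.4),(308.7,179)),("leafL",(167.4,133.5),(283.7,280)),("lidR",(318.8,121.2),(195,142)),("lidRin",(311,122),(205.5,145.5))):print(n,inv(two(a,b)[0]))
for n,p in dict(tube=onz("top",332,229,.1),jar=onz("top",175.5,178.5,.085),tape=onz("top",281.5,153.5,.038)).items():print(n,p,inv(p))
E
```

```text
FR [ 0.6181 -0.0635  0.075 ]
BR [0.6799 0.1383 0.075 ]
FL [0.3369 0.0148 0.075 ]
BL [0.3997 0.2212 0.075 ]
FR0 [ 0.622  -0.0644  0.    ]
tBR [0.6749 0.1377 0.075 ]
tBL [0.3925 0.215  0.075 ]
sizes [np.float64(0.2918404243788376), np.float64(0.29221002320712197), np.float64(0.2111049999050198), np.float64(0.29274038591068824)]
leafR (array([ 0.6112, -0.0598,  0.2398]), np.float64(0.00505415207056355))
leafL (array([0.3612, 0.0055, 0.2457]), np.float64(0.00440035986533819))
lidR outer (array([0.6986, 0.2159, 0.2835]), np.float64(0.0003639909977310628))
lidR top-in (array([0.6873, 0.189 , 0.2922]), np.float64(0.0009566882487415989))
box [0.5062 0.0744] yaw -0.27596514164330926 det 1.0000000000000009
[[-2.4568  8.8026]
 [-0.5442 -1.0341]
 [ 7.8876  0.0793]
 [-5.5933 -1.705 ]
 [ 0.7066 -6.1428]]
leafR [ 0.1377 -0.1005  0.2398]
leafL [-0.1207 -0.1058  0.2457]
lidR [0.1466 0.1885 0.2835]
lidRin [0.1431 0.1596 0.2922]
tube [ 0.4826 -0.1409  0.1   ] [ 0.0359 -0.2136  0.1   ]
jar [0.6364 0.3083 0.085 ] [0.0615 0.2605 0.085 ]
tape [ 0.7138 -0.0064  0.038 ] [ 0.2218 -0.0212  0.038 ]
```

Box centre is about (0.506, 0.074) with yaw −0.276. The leaf is at about 1.62 rad and the lid at about 1.8 rad, and the sizes agree within a few mm. Next I'll fold the leaf with closed fingers.

```bash
cat > act.py <<'E'
import numpy as np,cv2
from workcell import bot,hand,kinematics,get_obs,vision,hand_in
T=np.array([.506,.074]);Y=-.276;R=np.array([[np.cos(Y),-np.sin(Y)],[np.sin(Y),np.cos(Y)]])
A=(Y+np.pi/2)/2;Q=[np.cos(A),np.sin(A),0,0]   # tool down, tool x along box +y
H=.011                                        # half pad width (along box y)
def W(x,y,z): return np.r_[T+R@[x,y],z+bot.tcp_to_tips]   # tips at box point
def F(): return np.r_[R.T@get_obs()["wrist_force"][:2],get_obs()["wrist_force"][2]].round(1)
def line(x,y,z,v=.1): bot.servo_line(W(x,y,z),Q,velocity=v)
def leaf(t,r,x=.0,v=.08): # leading tip corner on stained face
    line(x,-.096+r*np.cos(t)-.003*np.sin(t)-H,.060+r*np.sin(t)+.003*np.cos(t),v)
def lid(t,r,x=.0,v=.08):
    line(x,.112-r*np.cos(t)+.026*np.sin(t)+H,.0755+r*np.sin(t)+.026*np.cos(t),v)
def pic(n):
    for c in("side","top"):cv2.imwrite(f"pics/{c}{n}.png",vision.read_camera(c)["frame"][:,:,::-1])
E
python3 - <<'E'
from act import *
hand.move_gripper(0)
bot.reach(W(0,-.17,.30),Q);print(get_obs()["joint_pos"].round(2),F())
line(0,-.17,.20);print(F())
for t in np.arange(1.65,.09,-.12):
    leaf(t,.135);print(round(t,2),F())
    if abs(F()).max()>20:break
pic(1);print(get_obs()["time_s"])
E
```

```text
[-0.2   0.04  1.87 -0.    1.23  0.08] [-0.3  0.1 -0.4]
[ 0.   0.3 -0. ]
1.65 [ 0.   0.6 -0.8]
1.53 [ 0.3  0.  -0.2]
1.41 [-0.5 -0.3 -0.2]
1.29 [ 1.   0.6 -0.2]
1.17 [ 0.6  0.5 -0.2]
1.05 [ 0.4 -0.1  0.1]
0.93 [-0.1 -0.3 -0.3]
0.81 [-0.5 -0.1  0.3]
0.69 [0.3 0.3 0.7]
0.57 [-0.8 -0.7 -0.3]
0.45 [-0.6  0.5  0.3]
0.33 [-0.4  0.1 -0.7]
0.21 [-0.6  0.6 -0. ]
9.2083
```

View pics/side1.png

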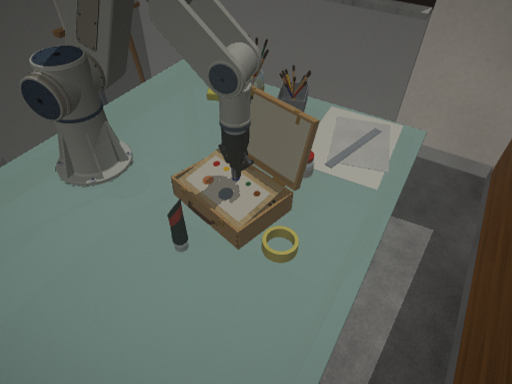

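The leaf is nearly down: its face shows around (235,185) under the fingertips at (236,178). The box and the lid haven't moved. Next I'll press the leaf home, stopping on force, then lift clear.

```bash
python3 - <<'E'
from act import *
leaf(.1,.135);print(F());leaf(.02,.135,v=.04);print(F())
y=-.096+.135-H
for z in np.arange(.062,.048,-.0015):
    line(0,y,z,.03);bot.dwell(.1);f=F();print(z.round(4),f)
    if f[2]>9:break
bot.dwell(.3)
line(0,.02,.20);line(0,.0,.37,.15)
pic(2);print(get_obs()["time_s"],get_obs()["position"])
E
```

```text
[-0.3 -0.2  0.5]
[0.1 0.1 0.3]
0.062 [-2.6 -2.  12.3]
13.5583 [0.50565689 0.0740271  0.38604297]
```

View pics/side2.png

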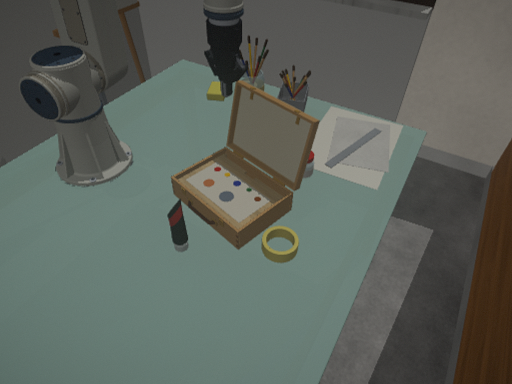

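The leaf lies flat on its ledges, with firm contact at 62 mm against an expected 63 mm. The lid is still open and the hand is clear. Now for the lid.

```bash
python3 - <<'E'
from act import *
line(0,.25,.37,.2);line(0,.25,.25,.15);print(F())
for t in np.arange(1.8,.1,-.12):
    lid(t,.185);f=F();print(round(t,2),f)
    if abs(f).max()>20:print("stop");break
pic(3);print(get_obs()["time_s"])
E
```

```text
[0.3 0.2 0.1]
1.8 [-0.9 -0.   7. ]
1.68 [ 0.8  0.6 -0. ]
1.56 [-0.7 -0.7  0.1]
1.44 [-0.6 -0.2 -0.3]
1.32 [ 0.5 -0.6 -0.1]
1.2 [-0.8 -0.3 -0.1]
1.08 [ 0.1 -0.6  1.6]
0.96 [0.1 0.7 0.8]
0.84 [-0.3  0.6  0.4]
0.72 [ 0.4 -0.1 -0.2]
0.6 [-0.3 -0.1 -0.2]
0.48 [0.4 0.2 0.6]
0.36 [-0.1  1.2  0.7]
0.24 [-0.3 -0.4 -0.1]
0.12 [-0.   0.4 -0.4]
22.9667
```

View pics/side3.png

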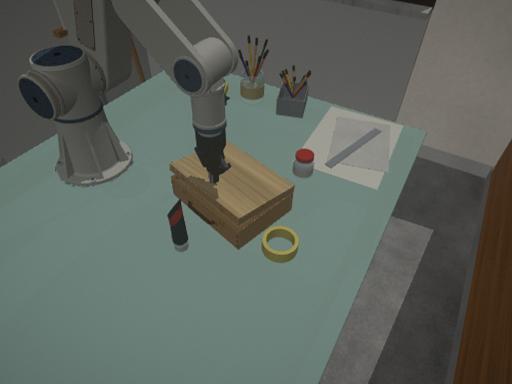

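The lid is nearly shut, with a small gap left at the front and the fingertips at (213,180). Next I'll press it home, stopping on force, then retreat upward.

```bash
python3 - <<'E'
from act import *
lid(.04,.185,v=.03);print(F())
y=.112-.185+H
for z in np.arange(.104,.088,-.0015):
    line(0,y,z,.03);bot.dwell(.1);f=F();print(z.round(4),f)
    if f[2]>18:break
bot.dwell(.4)
line(0,y,.20);line(0,-.05,.35,.2)
print(get_obs()["time_s"],F());pic(4)
a=cv2.imread("pics/side4.png")[130:280,140:330];cv2.imwrite("pics/side4c.png",cv2.resize(a,None,fx=3.5,fy=3.5,interpolation=2))
E
```

```text
[-0.3 -0.7  0.6]
0.104 [ 0.4  0.8 -0.5]
0.1025 [0.3 0.2 0. ]
0.101 [-2.9 -1.1  8.4]
0.0995 [-7.9 -3.2 28.1]
27.5417 [ 0.3  0.1 -0.2]
```

View pics/side4c.png

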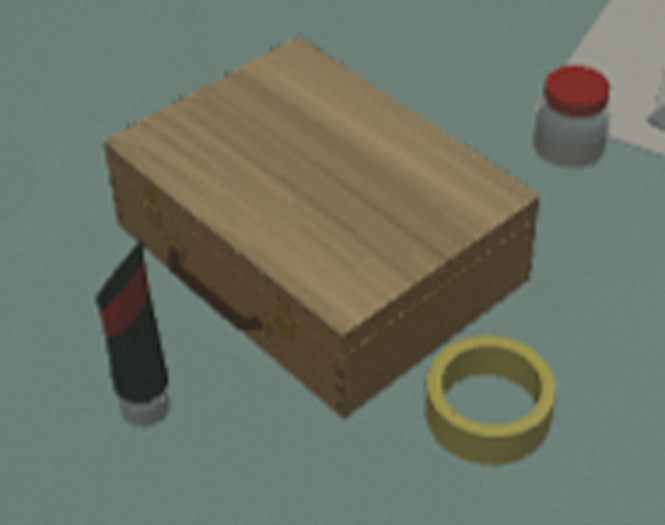

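The lid is flush with the rim, with firm contact at 101 mm against an expected 101.5 mm. The tube, jar and tape roll look undisturbed and the hand is clear.

```bash
python3 -c "
from workcell import hand_in;print(hand_in())"
```

```text
the job is handed in; nothing more can be done
None
```

The job is handed in, with no verdict returned: the leaf was folded flat first, then the lid pressed fully shut over it; in the last picture the box, tube, jar and tape roll look unmoved and the hand is clear.

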